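# Put the desk things back in their own trays

## Robot

A 6-joint arm with a two-finger parallel gripper is mounted at the origin on the work surface. World frame = base frame: x ahead of the robot, y to its left, z up, the work surface at z = 0. Lengths are in mm, angles in rad, forces in N, time in s.
With the tool pointing down it reaches from about 275 to 750 mm from the base axis. Payload 10.2 kg.
Tool frame: the origin (TCP) lies at the very end of the fingers, on their centre line; the grasp point (between the pads) lies 19 mm behind it; z points along the fingers, y is the line along which they close (so a half turn about z gives the same grasp; the last joint's range is limited). The gripper opens to 85 mm and grips with 20 to 120 N. Pads are 22 mm wide; open, the fingers measure 114 mm over their backs; the gripper's body (76 mm by 85 mm) begins 54 mm behind the grasp point. The pads swing forward as they close: fully open they stand 13 mm farther back than shut.
Start: joints at [-1.386, 0.313, 1.498, -0, 1.331, -0.223], TCP at [208.198, -481.959, 231.294] pointing down, gripper open.
Joint ranges: [-2.94, 2.94], [-0.97, 2.17], [0.19, 2.56], [-1.23, 4.37], [0.02, 3.11], [-2.88, 2.88]. Speed limits (rad/s): [2.39, 2.39, 3.01, 3.14, 3.14, 3.14].

## Interface

Orientations are given as a unit quaternion [w, x, y, z].
In Python, from rig import * gives the robot as it stands. The module is installed in compiled form; this text tells all that it offers.
- The arm moves only by the shell command python3 -m crank 'ROWS' [FORCE]. ROWS is JSON, a list that holds one entry, the list of rows, each a list of 7 numbers: the shift along the tool's x, y, z in units of 25 mm (1.0 is 25 mm), then the turn, a rotation vector about the tool's x, y, z in units of 8 degrees (1.0 is 8 degrees), then the finger opening in mm, from 0 to 85.4. A call has exactly 8 rows; each row shifts and turns the commanded pose from where the row before left it, along the tool's axes as they then stand; what a row does not reach is not made up. A row lasts 1/10 s, in which the tool goes at most 50 mm and 8.59 degrees, less where a joint would pass 70% of its speed; a pose out of reach is approached as far as the arm can. A call is refused whole if a number of a shift passes 1 or a number of a turn 1, either way. A call with a gripper value outside its range is refused whole. The fingers move at their own pace and stop on an object; FORCE is the grip in N (left out, the last holds). Time passes only in rows, so rows that do not move let the fingers close, or fill a call up. It gives the time, the measured TCP pose, the force, the opening and the grip force at its end, in the units of the state.
- sense(): the state, without advancing time (a new reading comes with each control period).
- capture(name): name is "side" or "top"; returns the picture (480x640x3 uint8, blue, green, red); there is no depth.
- camera_model(name): a dict with "fx", "fy", "cx", "cy" (pixels), "k1" (the pictures are not rectified: a ray, as slopes to the right and down, at radius r is drawn at 1 + k1 r^2 times it, then the intrinsics apply), "world_from_camera" (4x4, takes a point from camera to world coordinates). Camera axes: x right, y up, looking along -z (the intrinsics and any distortion apply to the point x, -y, -z); pixel columns grow to the right and rows downward; lengths in mm; the calibration is good to about 2 mm. A picture is of the moment at which its call begins. camera_model takes no time and is no camera call.
- finish_job(): hands the job in; it is judged then, once.
The state is a dict: "time_s": time; "joints": joint angles; "dq": joint speeds; "tau": joint torques, N m; "eef_pos": TCP position; "ee_rot": TCP orientation; "force": force on the tool from outside, world axes, zero at the start; "wrist_torque": the same for the moment, N m; "grip_width": opening from 0.0 (shut) to 1.0 (fully open); "grip_force": force on a finger pad.
Only numpy, scipy, OpenCV 4.12 (cv2) and the standard library are available. Lean on these libraries where they do the work, as an engineer would, in place of code of your own. Each camera call takes 0.05 s, during which the arm holds its last target. There are 200 camera calls.

## Task

The stapler, the tape roll and the note block have ended up in each other's trays: put the tape roll in the round tray, the note block in the square tray and the stapler lengthwise in the long tray, each lying flat on its underside in the middle of its tray. No tray has room for two, so park one of them on the cork mat for the time being. Leave the glue stick, the sharpener and the eraser as they stand.

Things in the scene. Friction and masses are not known exactly. Their poses are not given: they have to be found in the camera images.
- stapler: mini stapler, black upper arm on a steel base, 80 mm long (its x) by 28 mm wide (its y) and 39 mm high, about 0.1 kg; the straight-sided upper arm is 78 mm by 26 mm wide, from 20 to 38 mm above the underside, and is the part to grip, across the width. Origin: centre of the underside; z up. Starts in the round tray.
- tape_roll: roll of tan masking tape lying flat, 56 mm outside diameter, hole 28 mm, 25 mm high, about 0.06 kg. Origin: centre of the underside; z (the roll's axis) up. Starts in the square tray.
- note_block: block of pale yellow note paper, one rigid piece, 50 mm by 50 mm (x, y) by 40 mm high, about 0.08 kg. Origin: centre of the underside; z up. Starts in the long tray.
- round_tray: round white tray fixed to the desk, 100 mm outside diameter, 90 mm inside, 12 mm high; its floor is 5 mm thick, so its rim stands 7 mm above the floor. Origin: centre of the underside, at desk height; z up.
- square_tray: square white tray fixed to the desk, 90 by 90 mm outside, 80 by 80 mm inside, sides along its x and y, 12 mm high; floor 5 mm thick, rim 7 mm above the floor. Origin: centre of the underside, at desk height; z up.
- long_tray: oblong white tray fixed to the desk, 112 mm (its x) by 70 mm (its y) outside, 102 by 60 mm inside, 12 mm high; floor 5 mm thick, rim 7 mm above the floor. Origin: centre of the underside, at desk height; x along its length, z up.
- cork_mat: round cork mat fixed to the desk, 100 mm diameter, 5 mm thick, empty at the start: the free spot. Origin: centre of the underside, at desk height; z up.
- glue_stick: white glue stick with a blue cap standing upright and loose on the desk, 26 mm diameter, 65 mm high. A bystander. Origin: centre of the underside; z up.
- sharpener: small orange pencil sharpener lying loose on the desk, 30 by 26 by 16 mm. A bystander. Origin: centre of the underside; z up.
- eraser: small white eraser in a cardboard sleeve lying loose on the desk, 44 by 20 by 13 mm. A bystander. Origin: centre of the underside; z up.
There are look-alikes about, which are no part of the job. Of the things shaped like the note_block, the yellow one is meant.

How it is judged (in metres and radians):
On the way:
1. one of the three things has been parked, released and flat, on the cork mat (((horizontal distance between stapler and cork_mat below 0.04 m and z of stapler in the frame of cork_mat between 0.002 and 0.009 m and angle between stapler's own z axis and vertical below 0.12 rad and linear speed of stapler below 0.02 m/s and contact force between stapler and the fingers below 0.1 N) or (horizontal distance between tape_roll and cork_mat below 0.04 m and z of tape_roll in the frame of cork_mat between 0.002 and 0.009 m and angle between tape_roll's own z axis and vertical below 0.12 rad and linear speed of tape_roll below 0.02 m/s and contact force between tape_roll and the fingers below 0.1 N) or (horizontal distance between note_block and cork_mat below 0.04 m and z of note_block in the frame of cork_mat between 0.002 and 0.009 m and angle between note_block's own z axis and vertical below 0.12 rad and linear speed of note_block below 0.02 m/s and contact force between note_block and the fingers below 0.1 N))), for 0.2 s.
At the end, for the whole second after the job is handed in: Tape roll in the round tray, note block in the square tray, stapler in the long tray: each at rest, flat on the tray floor (tilt under 0.12 rad), centre within 15 mm of the tray's centre, the stapler within 0.35 rad of the tray's length (horizontal distance between tape_roll and round_tray below 0.015 m and z of tape_roll in the frame of round_tray between 0.002 and 0.009 m and angle between each of tape_roll, note_block, stapler's own z axis and vertical below 0.12 rad and linear speed of each of tape_roll, note_block, stapler below 0.02 m/s and angular speed of each of tape_roll, note_block, stapler below 0.2 rad/s and horizontal distance between note_block and square_tray below 0.015 m and z of note_block in the frame of square_tray between 0.002 and 0.009 m and horizontal distance between stapler and long_tray below 0.015 m and z of stapler in the frame of long_tray between 0.002 and 0.009 m and angle between the x axis of stapler and the x axis of long_tray, either way round below 0.35 rad); the robot touches nothing.
It fails at once if the glue stick is pushed more than 25 mm away or tipped over (distance of glue_stick from where it was at the start of the episode above 0.025 m or angle between glue_stick's own z axis and vertical above 0.4 rad).
It fails at once if the sharpener is pushed more than 25 mm away or tipped over (distance of sharpener from where it was at the start of the episode above 0.025 m or angle between sharpener's own z axis and vertical above 0.4 rad).
It fails at once if the eraser is pushed more than 25 mm away or tipped over (distance of eraser from where it was at the start of the episode above 0.025 m or angle between eraser's own z axis and vertical above 0.4 rad).
It also fails if it takes over 104 s, if anything falls off the work surface, if the arm or the gripper's body presses on something with over 40 N, if the wrist force passes 120 N, or if a joint passes its speed limit or range.

## Working session

There is one attempt and no reset: what is moved stays moved. The work goes in short steps, Python scripts to look and compute and a shell command to move; the robot and the scene stay as the last step left them, time stands still between calls to the robot, and variables do not carry over. Pictures are saved under pics/ and viewed, at most 14 in all, crops included, and the job is handed in when it is done.

```bash
mkdir -p pics; cat > h.py <<'E'
from rig import *
import numpy as np, cv2
def ray(name,u,v):
    m=camera_model(name); xd=(u-m["cx"])/m["fx"]; yd=(v-m["cy"])/m["fy"]
    x,y=xd,yd
    for _ in range(20):
        s=1+m["k1"]*(x*x+y*y); x,y=xd/s,yd/s
    T=np.array(m["world_from_camera"]); d=T[:3,:3]@np.array([x,-y,-1]); return T[:3,3],d
def onz(name,u,v,z):
    o,d=ray(name,u,v); return (o+d*(z-o[2])/d[2])[:2]
def proj(name,p):
    m=camera_model(name);T=np.array(m["world_from_camera"]); c=T[:3,:3].T@(np.array(p)-T[:3,3])
    x,y=c[0]/-c[2],-c[1]/-c[2]; s=1+m["k1"]*(x*x+y*y)
    return m["cx"]+m["fx"]*x*s, m["cy"]+m["fy"]*y*s
E
python3 - <<'E'
from h import *
for n in("top","side"):
    cv2.imwrite(f"pics/{n}0.png",capture(n)); m=camera_model(n); print(n,m["fx"],m["k1"],np.round(m["world_from_camera"],2).tolist())
s=sense(); print(s["eef_pos"],s["ee_rot"],s["grip_width"],s["force"])
E
```

```text
top 469.60912513664664 -0.09683291379626781 [[0.03, 0.99, -0.15, 399.89], [-1.0, 0.02, -0.03, -89.46], [-0.03, 0.15, 0.99, 803.92], [0.0, 0.0, 0.0, 1.0]]
side 576.1530469160874 0.03521952064370826 [[-1.0, 0.04, -0.09, 430.2], [-0.1, -0.6, 0.8, 685.53], [-0.02, 0.8, 0.6, 616.68], [0.0, 0.0, 0.0, 1.0]]
[ 208.15845221 -481.73983835  230.81784937] [-5.37823830e-04  9.79281237e-01  2.02504247e-01  1.39860228e-05] 1.0024077875887456 [-0.31102882 -0.50913034  0.3622772 ]
```

View pics/top0.png

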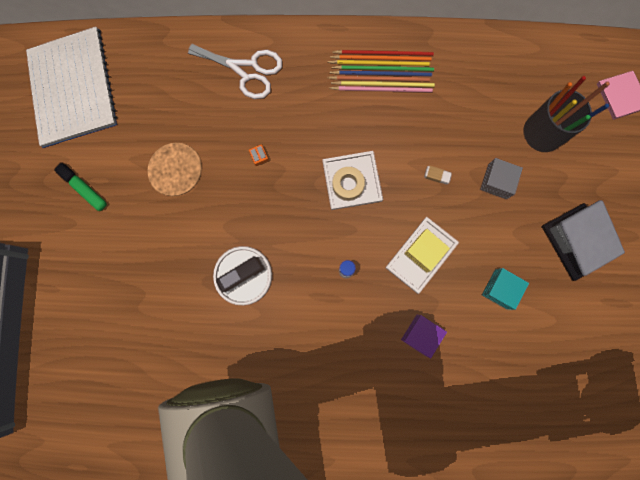

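View pics/side0.png

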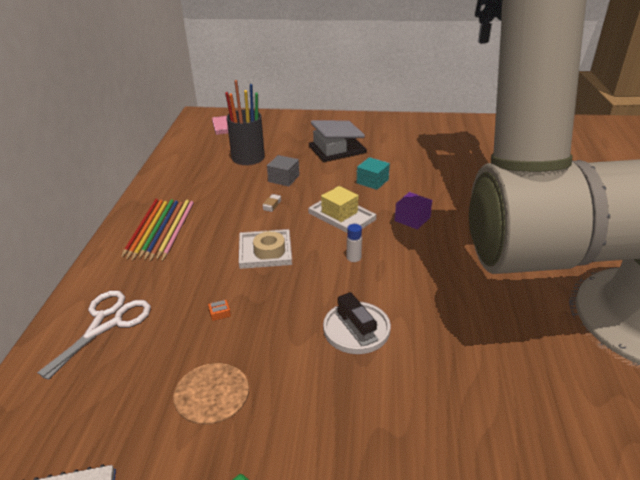

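The top view shows:
- **Targets:** stapler (240,275) in the round tray, tape roll (349,183) in the square tray, yellow block (428,250) in the long tray, and the empty cork mat (174,169).
- **Bystanders:** glue stick (347,268), sharpener (259,155), eraser (438,175).

Look-alikes:
- **Note block:** grey (502,178), teal (505,288) and purple (424,336) cubes. I choose the yellow one at (428,250).
- **Stapler:** the hole punch at (583,240). I choose the black one at (240,275).
- **Tape roll:** none; the scissor rings at (265,62) only resemble it.

```bash
cat > meas.py <<'E'
from h import *
def big(mask,box):
    m=np.zeros_like(mask); x0,y0,x1,y1=box; m[y0:y1,x0:x1]=mask[y0:y1,x0:x1]
    cs,_=cv2.findContours(m,cv2.RETR_EXTERNAL,cv2.CHAIN_APPROX_NONE)
    return max(cs,key=cv2.contourArea)
def flat(c,z,n="top"):
    return np.array([onz(n,u,v,z) for u,v in c.reshape(-1,2)],np.float32)
def rect(c,z,n="top"):
    (cx,cy),(w,h),a=cv2.minAreaRect(flat(c,z,n)); 
    if h>w: w,h,a=h,w,a+90
    return np.round([cx,cy,w,h,(a+90)%180-90],1)
E
python3 - <<'E'
from meas import *
im=capture("top"); hsv=cv2.cvtColor(im,cv2.COLOR_BGR2HSV); H,S,V=cv2.split(hsv)
white=((S<60)&(V>150)).astype(np.uint8)*255
B={"round":(205,235,280,312),"square":(315,145,390,215),"long":(380,212,465,298)}
for k,b in B.items():
    c=big(white,b); print(k,rect(c,12)); cv2.drawContours(im,[c],-1,(0,0,255),1)
    (x,y),r=cv2.minEnclosingCircle(flat(c,12)); print(x,y,r)
cork=((H>5)&(H<18)&(V>150)&(S>80)).astype(np.uint8)*255
c=cv2.convexHull(big(cv2.morphologyEx(cork,cv2.MORPH_CLOSE,np.ones((5,5))),(140,135,210,205)));print("cork",cv2.minEnclosingCircle(flat(c,5)));cv2.drawContours(im,[c],-1,(0,0,255),1)
yl=((H>22)&(H<35)&(S>100)&(V>190)).astype(np.uint8)*255
c=big(yl,(395,220,460,280));print("note",rect(c,45));cv2.drawContours(im,[c],-1,(255,0,0),1)
tp=((H>10)&(H<28)&(S>60)&(V>120)).astype(np.uint8)*255
c=big(tp,(328,158,375,206));print("tape",cv2.minEnclosingCircle(flat(c,30)),rect(c,30));cv2.drawContours(im,[c],-1,(255,0,0),1)
dk=((V<135)).astype(np.uint8)*255
c=big(dk,(214,252,269,300));print("stap",rect(c,40));cv2.drawContours(im,[c],-1,(255,0,0),1)
for k,p,z in(("glue",(347,267),65),("sharp",(259,155),16),("eras",(438,175),13)):print(k,onz("top",*p,z))
o=cv2.resize(im[225:325,195:295],None,fx=4,fy=4); o2=cv2.resize(im[140:300,320:470],None,fx=2.5,fy=2.5)
cv2.imwrite("pics/c1.png",np.hstack([o,o2[:400]]))
E
```

```text
round [447.8  63.2  98.5  97.9   1.8]
447.288330078125 62.721580505371094 49.87873458862305
square [ 618.5 -121.4   91.1   90.3  -78.8]
618.31884765625 -121.18331146240234 62.5096435546875
long [ 489.9 -242.3  112.8   70.8  -38. ]
489.6192626953125 -242.1484375 65.24678802490234
cork ((644.6262817382812, 205.16685485839844), 66.02375030517578)
note [ 494.7 -246.1   49.    49.    50.4]
tape ((608.05859375, -114.09403991699219), 28.107467651367188) [ 608.6 -114.    54.3   52.5  -88.9]
stap [457.   64.9  85.8  54.1 -56.5]
glue [ 461.23469415 -113.67052488]
sharp [658.27827912  42.36562333]
eras [ 629.12489343 -270.85338505]
```

View pics/c1.png

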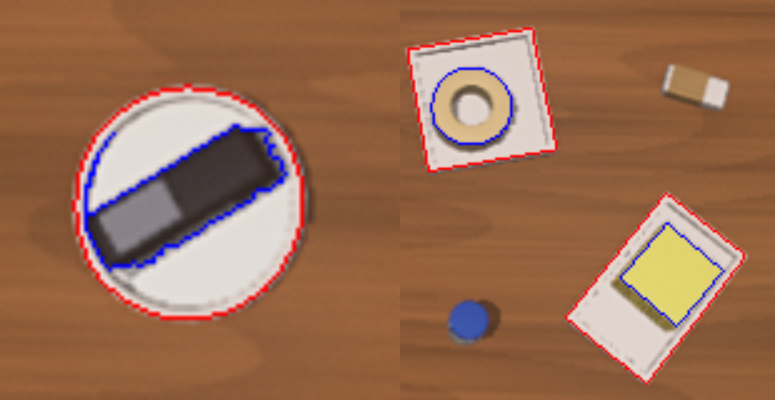

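The crop confirms the black stapler in the round tray, the tape roll left of centre in the square tray, and the yellow block towards one end of the long tray. Next I'll refine the stapler and cork positions, then reach for the tape first and park it.

```bash
cat >> h.py <<'E'
from scipy.spatial.transform import Rotation as R
def go(x,y,z,yaw=None):
    """shift (tool axes, 25mm units) and turn (8deg units, tool frame) to reach tool-down pose"""
    s=sense(); q=np.array(s["ee_rot"]); r=R.from_quat(np.r_[q[1:],q[0]])
    X=r.apply([1,0,0]); cur=np.degrees(np.arctan2(X[1],X[0])); yaw=cur if yaw is None else yaw
    a=np.radians(yaw); t=R.from_matrix(np.array([[np.cos(a),np.sin(a),0],[np.sin(a),-np.cos(a),0],[0,0,-1]]).T)
    turn=np.degrees((r.inv()*t).as_rotvec())/8
    d=np.array([x,y,z])-s["eef_pos"]
    print("t%.1f pos"%s["time_s"],np.round(s["eef_pos"],1),"yaw %.1f"%cur,"turn",np.round(turn,2),"shift after turn",np.round(t.inv().apply(d)/25,2),"now",np.round(r.inv().apply(d)/25,2),"grip",round(s["grip_width"],3),round(s["grip_force"],1),"F",np.round(s["force"],1),"j5 %.2f"%s["joints"][5])
E
python3 - <<'E'
from meas import *
im=capture("top"); H,S,V=cv2.split(cv2.cvtColor(im,cv2.COLOR_BGR2HSV))
dk=(V<135).astype(np.uint8)*255; dk[:, :214]=0
dk=cv2.morphologyEx(dk,cv2.MORPH_OPEN,cv2.getStructuringElement(cv2.MORPH_ELLIPSE,(9,9)))
c=big(dk,(214,252,269,300));print("stap",rect(c,43),rect(c,43)*0+rect(c,30))
sd=capture("side");H,S,V=cv2.split(cv2.cvtColor(sd,cv2.COLOR_BGR2HSV))
# cork: texture-wise via b channel of Lab
for n,i,b,z in(("top",im,(140,135,210,205),5),):
    L=cv2.cvtColor(i,cv2.COLOR_BGR2LAB)[...,0]; x0,y0,x1,y1=b
    _,m=cv2.threshold(cv2.GaussianBlur(L,(5,5),0)[y0:y1,x0:x1],0,255,cv2.THRESH_OTSU)
    M=np.zeros_like(L);M[y0:y1,x0:x1]=m; c=big(M,b); print("cork",cv2.minEnclosingCircle(flat(c,z)),rect(c,z))
# cross-check side view of note top, tape
yl=((H>20)&(H<35)&(S>90)&(V>90)).astype(np.uint8)*255
for k,p in(("tape",(608.5,-114,30)),("note",(494.7,-246.1,45)),("stap",(455,64,43)),("square",(618.4,-121.3,12)),("long",(489.8,-242.2,12)),("round",(447.5,63,12))):
    u,v=proj("side",p);print(k,round(u,1),round(v,1));cv2.circle(sd,(int(u),int(v)),2,(0,0,255),-1)
cv2.imwrite("pics/s1.png",cv2.resize(sd[150:370,180:430],None,fx=2.5,fy=2.5))
go(608.5,-114,130,-34)
E
```

```text
stap [456.4  44.   47.7  30.3 -57.4] [457.4  46.3  48.5  30.9 -57.4]
cork ((635.5873413085938, 198.3280792236328), 49.874393463134766) [634.6 198.6  98.5  97.  -89.8]
tape 269.5 239.2
note 340.1 194.4
stap 352.3 307.8
square 265.4 244.8
long 342.4 210.3
round 357.0 323.0
t0.2 pos [ 208.2 -481.8  231.1] yaw 23.4 turn [-0.    0.    7.17] shift after turn [  5.05 -21.15   4.04] now [20.53 -7.15  4.05] grip 1.0 0.0 F [-0.7 -0.   0.2] j5 -0.22
```

View pics/s1.png

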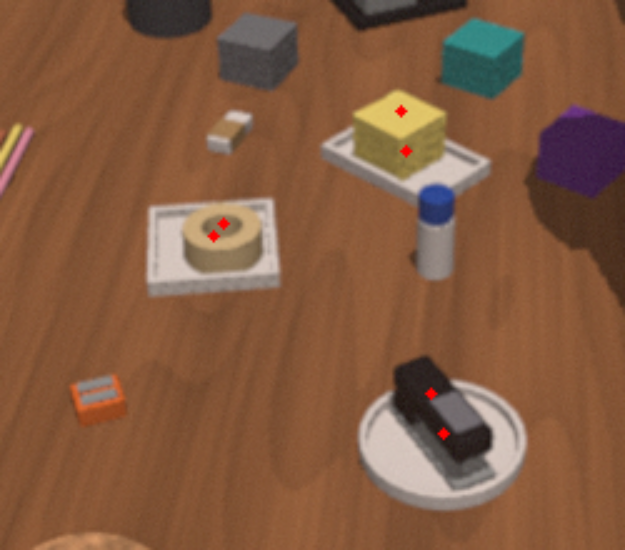

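The projected centres agree with both views: the tape at (223,223) and the block at (400,110) in the crop. Moving to the tape.

```bash
python3 -m crank '[[[0,0,0,0,0,0.9,85],[0,0,0,0,0,0.9,85],[0,0,0,0,0,0.9,85],[0,0,0,0,0,0.9,85],[0,0,0,0,0,0.9,85],[0,0,0,0,0,0.9,85],[0,0,0,0,0,0.9,85],[0,0,0,0,0,0.87,85]]]' 50
python3 -m crank '[[[0.22,-0.9,0,0,0,0,85],[0.22,-0.9,0,0,0,0,85],[0.22,-0.9,0,0,0,0,85],[0.22,-0.9,0,0,0,0,85],[0.22,-0.9,0,0,0,0,85],[0.22,-0.9,0,0,0,0,85],[0.22,-0.9,0,0,0,0,85],[0.22,-0.9,0,0,0,0,85]]]'
python3 -m crank '[[[0.22,-0.9,0,0,0,0,85],[0.22,-0.9,0,0,0,0,85],[0.22,-0.9,0.3,0,0,0,85],[0.22,-0.9,0.3,0,0,0,85],[0.22,-0.9,0.4,0,0,0,85],[0.22,-0.9,0.4,0,0,0,85],[0.22,-0.9,0.4,0,0,0,85],[0.22,-0.9,0.4,0,0,0,85]]]'
python3 -c "
from h import *
go(608.5,-114,130,-34);go(608.5,-114,12,-34)"
```

```text
time_s: 1.05
eef_pos: [208.2, -481.9, 231.2]
ee_rot: [-0.0, 0.956, -0.295, -0.0]
force: [-0.5, 0.2, 0.2]
grip_width: 0.997
grip_force: 0.0
time_s: 1.85
eef_pos: [345.9, -356.6, 231.2]
ee_rot: [-0.0, 0.956, -0.292, -0.0]
force: [0.3, -0.7, -0.0]
grip_width: 0.998
grip_force: 0.0
time_s: 2.65
eef_pos: [483.0, -231.9, 175.8]
ee_rot: [-0.0, 0.956, -0.292, -0.0]
force: [-1.0, -0.7, -0.0]
grip_width: 0.987
grip_force: 0.0
t2.6 pos [ 483.  -231.9  175.8] yaw -34.0 turn [-0.  0.  0.] shift after turn [ 1.52 -6.72  1.83] now [ 1.52 -6.72  1.83] grip 0.987 0.0 F [-1.  -0.7 -0. ] j5 1.50
t2.6 pos [ 483.  -231.9  175.8] yaw -34.0 turn [-0.  0.  0.] shift after turn [ 1.52 -6.72  6.55] now [ 1.52 -6.72  6.55] grip 0.987 0.0 F [-1.  -0.7 -0. ] j5 1.50
```

```bash
python3 -m crank '[[[0.19,-0.84,0.2,0,0,0,85],[0.19,-0.84,0.2,0,0,0,85],[0.19,-0.84,0.2,0,0,0,85],[0.19,-0.84,0.2,0,0,0,85],[0.19,-0.84,0.2,0,0,0,85],[0.19,-0.84,0.2,0,0,0,85],[0.19,-0.84,0.2,0,0,0,85],[0.19,-0.84,0.2,0,0,0,85]]]'
python3 -m crank '[[[0,0,0.5,0,0,0,85],[0,0,0.5,0,0,0,85],[0,0,0.5,0,0,0,85],[0,0,0.5,0,0,0,85],[0,0,0.5,0,0,0,85],[0,0,0.5,0,0,0,85],[0,0,0,0,0,0,85],[0,0,0,0,0,0,85]]]'
python3 -c "
from h import *
go(608.5,-114,12,-34)
cv2.imwrite('pics/s2.png',cv2.resize(capture('side')[120:300,180:380],None,fx=3,fy=3))"
```

```text
time_s: 3.45
eef_pos: [608.4, -113.9, 135.9]
ee_rot: [-0.0, 0.956, -0.292, -0.0]
force: [-0.4, -0.0, -0.5]
grip_width: 0.996
grip_force: 0.0
time_s: 4.25
eef_pos: [607.9, -114.7, 61.3]
ee_rot: [-0.0, 0.956, -0.292, -0.0]
force: [-0.6, 0.2, -0.1]
grip_width: 0.993
grip_force: 0.0
t4.2 pos [ 607.9 -114.7   61.3] yaw -34.0 turn [-0.  0. -0.] shift after turn [ 0.   -0.04  1.97] now [ 0.   -0.04  1.97] grip 0.993 0.0 F [-0.6  0.2 -0.1] j5 1.79
```

View pics/s2.png

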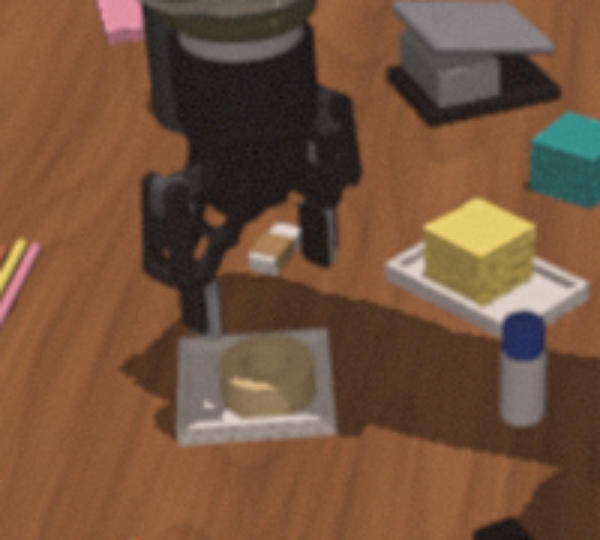

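The gripper is centred over the tape at (265,375), with fingertips at (205,325) and (320,255). Descend and close.

```bash
python3 -m crank '[[[0,0,0.5,0,0,0,85],[0,0,0.5,0,0,0,85],[0,0,0.5,0,0,0,85],[0,0,0.47,0,0,0,85],[0,0,0,0,0,0,85],[0,0,0,0,0,0,50],[0,0,0,0,0,0,50],[0,0,0,0,0,0,50]]]' 50
python3 -m crank '[[[0,0,0,0,0,0,50],[0,0,0,0,0,0,50],[0,0,0,0,0,0,50],[0,0,0,0,0,0,50],[0,0,0,0,0,0,50],[0,0,0,0,0,0,50],[0,0,0,0,0,0,50],[0,0,0,0,0,0,50]]]'
```

```text
time_s: 5.1
eef_pos: [608.5, -114.9, 13.1]
ee_rot: [0.0, 0.956, -0.292, 0.001]
force: [-0.4, 0.6, -0.1]
grip_width: 0.628
grip_force: 52.4
time_s: 5.9
eef_pos: [608.5, -114.9, 13.0]
ee_rot: [0.0, 0.956, -0.292, 0.001]
force: [-0.3, 0.1, 6.1]
grip_width: 0.624
grip_force: 53.1
```

```bash
python3 -m crank '[[[0,0,-0.3,0,0,0,50],[0,0,-0.6,0,0,0,50],[0,0,-0.7,0,0,0,50],[0,0,-0.7,0,0,0,50],[0,0,-0.7,0,0,0,50],[0,0,-0.7,0,0,0,50],[0,0,-0.4,0,0,0,50],[0,0,0,0,0,0,50]]]'
python3 -c "
from h import *
go(635,198.5,110)
cv2.imwrite('pics/s3.png',cv2.resize(capture('side')[60:280,180:430],None,fx=2,fy=2))"
```

```text
time_s: 6.7
eef_pos: [608.5, -114.8, 116.4]
ee_rot: [0.0, 0.956, -0.292, 0.002]
force: [0.5, 0.1, -0.4]
grip_width: 0.623
grip_force: 52.6
t6.7 pos [ 608.5 -114.8  116.4] yaw -34.0 turn [-0.   -0.02  0.  ] shift after turn [ -6.13 -10.98   0.26] now [ -6.13 -10.98   0.25] grip 0.623 52.6 F [ 0.5  0.1 -0.4] j5 1.79
```

View pics/s3.png

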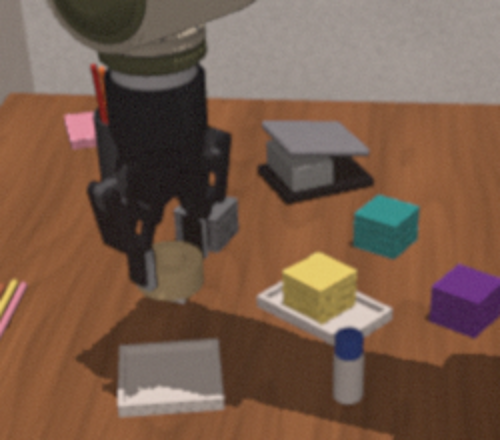

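The tape is held level at (172,268), clear of its tray. Moving to the cork.

```bash
python3 -m crank '[[[-0.4,-0.7,0,0,0,0,50],[-0.5,-0.9,0,0,0,0,50],[-0.5,-0.9,0,0,0,0,50],[-0.5,-0.9,0,0,0,0,50],[-0.5,-0.9,0,0,0,0,50],[-0.5,-0.9,0,0,0,0,50],[-0.5,-0.9,0,0,0,0,50],[-0.5,-0.9,0,0,0,0,50]]]'
python3 -m crank '[[[-0.5,-0.9,0,0,0,0,50],[-0.5,-0.9,0,0,0,0,50],[-0.5,-0.9,0,0,0,0,50],[-0.4,-0.7,0,0,0,0,50],[-0.3,-0.5,0,0,0,0,50],[-0.03,-0.08,0,0,0,0,50],[0,0,0,0,0,0,50],[0,0,0,0,0,0,50]]]'
python3 -c "
from h import *
go(635,198.5,13.5)"
```

```text
time_s: 7.55
eef_pos: [624.3, 86.0, 113.4]
ee_rot: [0.0, 0.956, -0.292, -0.001]
force: [-0.4, 0.4, -0.6]
grip_width: 0.624
grip_force: 52.6
time_s: 8.35
eef_pos: [634.3, 197.6, 114.3]
ee_rot: [0.0, 0.956, -0.293, -0.0]
force: [0.8, -0.3, -0.4]
grip_width: 0.628
grip_force: 52.6
t8.3 pos [634.3 197.6 114.3] yaw -34.0 turn [0. 0. 0.] shift after turn [ 0.   -0.04  4.03] now [ 0.   -0.05  4.03] grip 0.628 52.6 F [ 0.8 -0.3 -0.4] j5 2.29
```

```bash
python3 -m crank '[[[0,0,0.6,0,0,0,50],[0,0,0.6,0,0,0,50],[0,0,0.6,0,0,0,50],[0,0,0.6,0,0,0,50],[0,0,0.6,0,0,0,50],[0,0,0.5,0,0,0,50],[0,0,0.3,0,0,0,50],[0,0,0.2,0,0,0,50]]]'
python3 -m crank '[[[0,0,0,0,0,0,50],[0,0,0,0,0,0,50],[0,0,0,0,0,0,65],[0,0,0,0,0,0,85],[0,0,0,0,0,0,85],[0,0,0,0,0,0,85],[0,0,0,0,0,0,85],[0,0,0,0,0,0,85]]]'
python3 -m crank '[[[0,0,-0.5,0,0,0,85],[0,0,-0.8,0,0,0,85],[0,0,-0.9,0,0,0,85],[0,0,-0.9,0,0,0,85],[0,0,-0.8,0,0,0,85],[0,0,-0.5,0,0,0,85],[0,0,0,0,0,0,85],[0,0,0,0,0,0,85]]]'
python3 -c "
from h import *
go(494.7,-246.1,130,-39.6)"
```

```text
time_s: 9.15
eef_pos: [634.2, 198.6, 13.8]
ee_rot: [0.0, 0.956, -0.292, -0.0]
force: [-0.5, -0.3, 0.1]
grip_width: 0.623
grip_force: 52.6
time_s: 9.95
eef_pos: [634.3, 198.6, 14.6]
ee_rot: [-0.0, 0.956, -0.292, 0.0]
force: [0.9, -0.7, 0.2]
grip_width: 0.995
grip_force: 0.0
time_s: 10.75
eef_pos: [634.0, 198.6, 124.0]
ee_rot: [0.0, 0.956, -0.292, -0.0]
force: [-0.1, -0.2, 0.1]
grip_width: 0.996
grip_force: 0.0
t10.8 pos [634.  198.6 124. ] yaw -34.0 turn [0.  0.  0.7] shift after turn [ 7.04 17.26 -0.24] now [ 5.32 17.86 -0.23] grip 0.996 0.0 F [-0.1 -0.2  0.1] j5 2.29
```

```bash
python3 -m crank '[[[0,0,0,0,0,0.7,85],[0.37,0.9,0,0,0,0,85],[0.37,0.9,0,0,0,0,85],[0.37,0.9,0,0,0,0,85],[0.37,0.9,0,0,0,0,85],[0.37,0.9,0,0,0,0,85],[0.37,0.9,0,0,0,0,85],[0.37,0.9,0,0,0,0,85]]]'
python3 -m crank '[[[0.37,0.9,0,0,0,0,85],[0.37,0.9,0,0,0,0,85],[0.37,0.9,0,0,0,0,85],[0.37,0.9,0,0,0,0,85],[0.37,0.9,0,0,0,0,85],[0.37,0.9,0,0,0,0,85],[0.37,0.9,0,0,0,0,85],[0.37,0.9,0,0,0,0,85]]]'
python3 -m crank '[[[0.37,0.9,0,0,0,0,85],[0.37,0.9,0,0,0,0,85],[0.37,0.9,0,0,0,0,85],[0.33,0.86,0,0,0,0,85],[0,0.2,0,0,0,0,85],[0,0,0,0,0,0,85],[0,0,0,0,0,0,85],[0,0,0,0,0,0,85]]]'
python3 - <<'E'
from meas import *
go(494.7,-246.1,13,-39.6)
im=capture("top");H,S,V=cv2.split(cv2.cvtColor(im,cv2.COLOR_BGR2HSV))
tp=((H>10)&(H<28)&(S>60)&(V>120)).astype(np.uint8)*255
cv2.imwrite("pics/t2.png",cv2.resize(im[130:310,140:480],None,fx=2.2,fy=2.2))
E
```

```text
time_s: 11.55
eef_pos: [582.8, 35.1, 123.3]
ee_rot: [0.0, 0.941, -0.339, -0.001]
force: [0.3, 0.6, 0.3]
grip_width: 0.996
grip_force: 0.0
time_s: 12.35
eef_pos: [525.2, -150.5, 123.4]
ee_rot: [-0.0, 0.941, -0.339, -0.001]
force: [0.2, 0.3, -0.6]
grip_width: 0.994
grip_force: 0.0
time_s: 13.15
eef_pos: [494.2, -244.3, 124.4]
ee_rot: [-0.0, 0.941, -0.338, -0.0]
force: [-0.3, 0.6, 0.1]
grip_width: 0.993
grip_force: 0.0
t13.2 pos [ 494.2 -244.3  124.4] yaw -39.5 turn [-0.    0.    0.01] shift after turn [0.06 0.04 4.45] now [0.06 0.04 4.45] grip 0.993 0.0 F [-0.3  0.6  0.1] j5 1.59
```

View pics/t2.png

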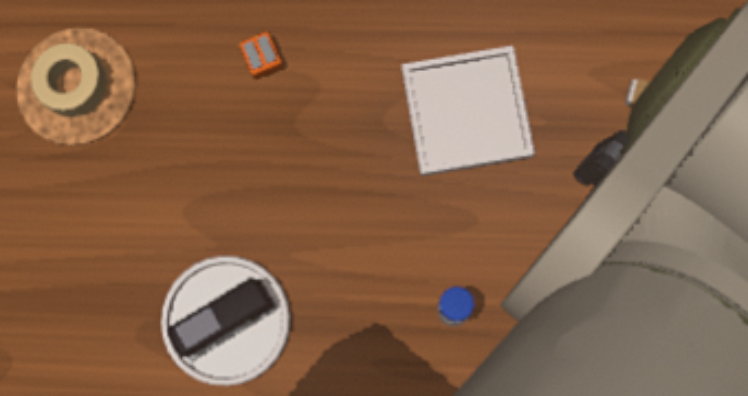

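The tape is parked flat on the cork at (65,75), and the stapler has not moved, at (222,315). Descending on the note block.

```bash
python3 -m crank '[[[0.06,0.04,0.6,0,0,0,85],[0,0,0.6,0,0,0,85],[0,0,0.6,0,0,0,85],[0,0,0.6,0,0,0,85],[0,0,0.6,0,0,0,85],[0,0,0.6,0,0,0,85],[0,0,0.5,0,0,0,85],[0,0,0.35,0,0,0,85]]]'
python3 -m crank '[[[0,0,0,0,0,0,85],[0,0,0,0,0,0,44],[0,0,0,0,0,0,44],[0,0,0,0,0,0,44],[0,0,0,0,0,0,44],[0,0,0,0,0,0,44],[0,0,0,0,0,0,44],[0,0,0,0,0,0,44]]]'
python3 -m crank '[[[0,0,-0.3,0,0,0,44],[0,0,-0.6,0,0,0,44],[0,0,-0.7,0,0,0,44],[0,0,-0.7,0,0,0,44],[0,0,-0.7,0,0,0,44],[0,0,-0.7,0,0,0,44],[0,0,-0.4,0,0,0,44],[0,0,0,0,0,0,44]]]'
python3 - <<'E'
from h import *
go(618.4,-121.3,110,11)
cv2.imwrite('pics/s4.png',cv2.resize(capture('side')[60:280,180:430],None,fx=2,fy=2))
E
```

```text
time_s: 14.0
eef_pos: [494.4, -246.5, 12.4]
ee_rot: [-0.0, 0.941, -0.338, -0.0]
force: [0.7, -0.5, -0.6]
grip_width: 0.994
grip_force: 0.0
time_s: 14.8
eef_pos: [494.9, -247.3, 14.2]
ee_rot: [0.0, 0.941, -0.339, 0.001]
force: [0.0, 0.1, 6.0]
grip_width: 0.574
grip_force: 53.0
time_s: 15.6
eef_pos: [494.9, -247.3, 117.0]
ee_rot: [0.0, 0.941, -0.339, 0.001]
force: [0.9, 0.6, -1.8]
grip_width: 0.574
grip_force: 52.4
t15.6 pos [ 494.9 -247.3  117. ] yaw -39.6 turn [ 0.01 -0.02 -6.32] shift after turn [ 5.81 -4.    0.28] now [ 0.6  -7.03  0.28] grip 0.574 52.4 F [ 0.9  0.6 -1.8] j5 1.59
```

View pics/s4.png

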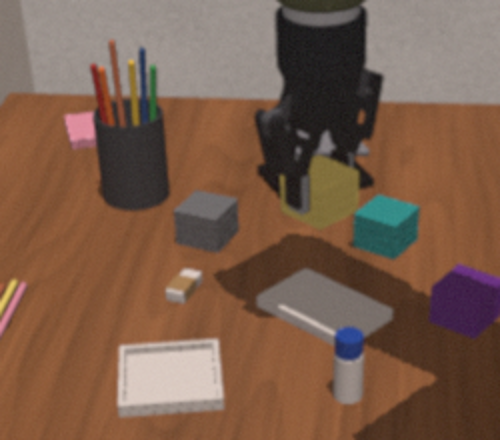

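The block is held level at (320,190). Turn, then carry it to the square tray.

```bash
python3 -m crank '[[[0,0,0,0,0,-0.79,44],[0,0,0,0,0,-0.79,44],[0,0,0,0,0,-0.79,44],[0,0,0,0,0,-0.79,44],[0,0,0,0,0,-0.79,44],[0,0,0,0,0,-0.79,44],[0,0,0,0,0,-0.79,44],[0,0,0,0,0,-0.79,44]]]'
python3 -m crank '[[[0.7,-0.48,0,0,0,0,44],[0.85,-0.6,0,0,0,0,44],[0.85,-0.6,0,0,0,0,44],[0.85,-0.6,0,0,0,0,44],[0.85,-0.6,0,0,0,0,44],[0.85,-0.6,0,0,0,0,44],[0.85,-0.52,0,0,0,0,44],[0,0,0,0,0,0,44]]]'
python3 -m crank '[[[0,0,0.6,0,0,0,44],[0,0,0.6,0,0,0,44],[0,0,0.6,0,0,0,44],[0,0,0.4,0,0,0,44],[0,0,0,0,0,0,44],[0,0,0,0,0,0,44],[0,0,0,0,0,0,44],[0,0,0,0,0,0,44]]]'
python3 - <<'E'
from h import *
go(618.4,-121.3,14,11)
E
```

```text
time_s: 16.45
eef_pos: [494.0, -246.6, 114.6]
ee_rot: [-0.001, 0.995, 0.098, -0.001]
force: [-0.4, -0.6, -1.1]
grip_width: 0.58
grip_force: 52.3
time_s: 17.25
eef_pos: [618.6, -119.0, 114.2]
ee_rot: [-0.001, 0.995, 0.097, -0.001]
force: [-0.1, -0.5, -0.5]
grip_width: 0.575
grip_force: 52.3
time_s: 18.05
eef_pos: [618.1, -121.4, 61.5]
ee_rot: [0.0, 0.995, 0.096, 0.001]
force: [-0.4, -1.3, -1.6]
grip_width: 0.571
grip_force: 52.3
t18.1 pos [ 618.1 -121.4   61.5] yaw 11.0 turn [ 0.   -0.01 -0.  ] shift after turn [ 0.01 -0.    1.9 ] now [ 0.01 -0.    1.9 ] grip 0.571 52.3 F [-0.4 -1.3 -1.6] j5 1.00
```

```bash
python3 -m crank '[[[0,0,0.5,0,0,0,44],[0,0,0.5,0,0,0,44],[0,0,0.4,0,0,0,44],[0,0,0.3,0,0,0,44],[0,0,0.2,0,0,0,44],[0,0,0,0,0,0,44],[0,0,0,0,0,0,44],[0,0,0,0,0,0,60]]]'
python3 -m crank '[[[0,0,0,0,0,0,85],[0,0,0,0,0,0,85],[0,0,0,0,0,0,85],[0,0,0,0,0,0,85],[0,0,-0.5,0,0,0,85],[0,0,-0.8,0,0,0,85],[0,0,-0.8,0,0,0,85],[0,0,-0.8,0,0,0,85]]]'
python3 - <<'E'
from meas import *
im=capture("top");H,S,V=cv2.split(cv2.cvtColor(im,cv2.COLOR_BGR2HSV))
dk=(V<135).astype(np.uint8)*255
dk=cv2.morphologyEx(dk,cv2.MORPH_OPEN,cv2.getStructuringElement(cv2.MORPH_ELLIPSE,(5,5)))
c=big(dk,(212,252,269,300));print("stap",rect(c,43))
cr=im[225:325,195:295].copy();cv2.drawContours(cr,[c-[195,225]],-1,(255,0,0),1)
tp=((H>10)&(H<28)&(S>40)&(S<150)&(V>150)).astype(np.uint8)*255
b=cv2.boxPoints(cv2.minAreaRect(c));print(b.round(1).tolist())
sd=capture("side")
cv2.imwrite("pics/c2.png",np.hstack([cv2.resize(cr,(400,400),interpolation=cv2.INTER_CUBIC),cv2.resize(sd[200:400,200:400],(400,400))]))
go(456,64,130,122)
E
```

```text
time_s: 18.85
eef_pos: [618.0, -121.3, 13.5]
ee_rot: [0.0, 0.995, 0.096, 0.0]
force: [-0.3, 0.2, -0.5]
grip_width: 0.703
grip_force: 0.0
time_s: 19.65
eef_pos: [617.9, -121.3, 87.6]
ee_rot: [0.0, 0.995, 0.096, 0.0]
force: [-0.3, 0.1, -0.8]
grip_width: 0.996
grip_force: 0.0
stap [447.2  91.4  70.5  31.8   1.5]
[[212.0, 252.0], [231.0, 252.0], [231.0, 295.0], [212.0, 295.0]]
t19.8 pos [ 619.3 -121.8   89.5] yaw 11.0 turn [  0.05  -0.   -13.88] shift after turn [ 9.76 -1.6  -1.62] now [-4.99 -8.53 -1.67] grip 0.999 0.0 F [ 0.9 -0.2  0.4] j5 1.00
```

View pics/c2.png

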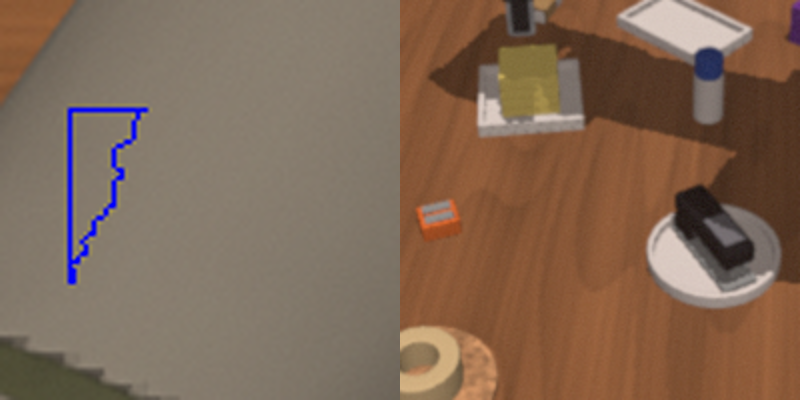

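The block sits in the square tray, seen at (530,80) in the right-hand crop. The arm hides the stapler in the top view, so I'll measure it from the first picture.

```bash
python3 - <<'E'
from meas import *
im=cv2.imread("pics/top0.png");V=cv2.split(cv2.cvtColor(im,cv2.COLOR_BGR2HSV))[2]
for th in(100,115,125):
    dk=(V<th).astype(np.uint8)*255
    dk=cv2.morphologyEx(dk,cv2.MORPH_OPEN,cv2.getStructuringElement(cv2.MORPH_ELLIPSE,(5,5)))
    try:
        c=big(dk,(214,252,269,300));print(th,rect(c,43),cv2.boxPoints(cv2.minAreaRect(c)).round(1).tolist())
    except Exception as e: print(e)
cr=im[240:310,205:275].copy();g=cv2.resize(cr,(560,560),interpolation=cv2.INTER_CUBIC)
T=np.array([456,64,43.]);a=np.radians(-58)
ax=np.array([np.cos(a),np.sin(a)]);ay=np.array([-ax[1],ax[0]])
P=[proj("top",np.r_[T[:2]+ax*39*i+ay*13*j,43]) for i,j in((1,1),(1,-1),(-1,-1),(-1,1))]
cv2.polylines(g,[np.int32([((u-205+.5)*8,(v-240+.5)*8) for u,v in P])],True,(0,0,255),1)
sd=cv2.imread("pics/side0.png")
h=cv2.resize(sd[280:360,320:400],(560,560),interpolation=cv2.INTER_CUBIC)
P=[proj("side",np.r_[T[:2]+ax*39*i+ay*13*j,43]) for i,j in((1,1),(1,-1),(-1,-1),(-1,1))]
cv2.polylines(h,[np.int32([((u-320+.5)*7,(v-280+.5)*7) for u,v in P])],True,(0,0,255),1)
cv2.imwrite("pics/c3.png",cv2.resize(np.hstack([g,h]),(800,400)))
E
```

```text
100 [449.1  55.4  70.3  28.6 -57.3] [[219.60000610351562, 276.6000061035156], [256.6000061035156, 254.39999389648438], [265.6000061035156, 269.29998779296875], [228.5, 291.5]]
115 [446.4  59.6  81.4  30.1 -57. ] [[213.89999389648438, 279.70001220703125], [256.6000061035156, 253.6999969482422], [266.0, 269.29998779296875], [223.39999389648438, 295.20001220703125]]
125 [446.6  59.3  82.2  30.1 -57. ] [[213.89999389648438, 279.70001220703125], [257.0, 253.5], [266.5, 269.0], [223.39999389648438, 295.20001220703125]]
```

View pics/c3.png

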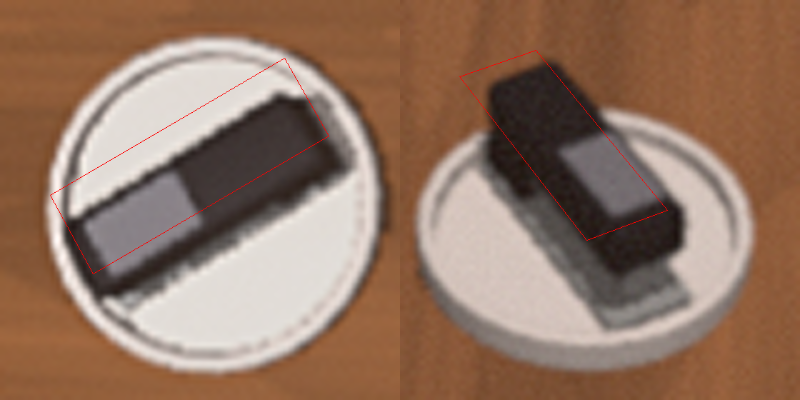

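The stapler's true outline lies about 8 mm in −x and 4 mm in −y from my first guess, with corners at (68,222), (280,95), (350,165) and (100,295). I'll check this against the base end in the side view.

```bash
python3 - <<'E'
from h import *
e=onz("side",370,342.8,7); print(e, e-40*np.array([-.54,.842]))
go(448,61,130,122.7)
E
```

```text
[427.11968747  96.99087781] [448.71968747  63.31087781]
t19.8 pos [ 619.3 -121.8   89.5] yaw 11.0 turn [  0.05  -0.   -13.97] shift after turn [ 9.85 -1.82 -1.62] now [-5.33 -8.48 -1.68] grip 0.999 0.0 F [ 0.9 -0.2  0.4] j5 1.00
```

```bash
python3 -m crank '[[[0,0,-0.8,0,0,0,85],[0,0,-0.8,0,0,-0.93,85],[0,0,0,0,0,-0.93,85],[0,0,0,0,0,-0.93,85],[0,0,0,0,0,-0.93,85],[0,0,0,0,0,-0.93,85],[0,0,0,0,0,-0.93,85],[0,0,0,0,0,-0.93,85]]]'
python3 -m crank '[[[0,0,0,0,0,-0.93,85],[0,0,0,0,0,-0.93,85],[0,0,0,0,0,-0.93,85],[0,0,0,0,0,-0.93,85],[0,0,0,0,0,-0.93,85],[0,0,0,0,0,-0.93,85],[0,0,0,0,0,-0.93,85],[0,0,0,0,0,-0.93,85]]]'
python3 -m crank '[[[0.8,-0.15,0,0,0,0,85],[0.9,-0.15,0,0,0,0,85],[0.9,-0.15,0,0,0,0,85],[0.9,-0.15,0,0,0,0,85],[0.9,-0.15,0,0,0,0,85],[0.9,-0.15,0,0,0,0,85],[0.9,-0.15,0,0,0,0,85],[0.9,-0.15,0,0,0,0,85]]]'
python3 - <<'E'
from h import *
go(448.4,62,80,122.7)
E
```

```text
time_s: 20.55
eef_pos: [617.5, -121.1, 125.2]
ee_rot: [-0.0, 0.851, 0.525, -0.0]
force: [-0.1, 0.1, -0.1]
grip_width: 0.995
grip_force: 0.0
time_s: 21.35
eef_pos: [617.5, -121.1, 125.2]
ee_rot: [-0.0, 0.478, 0.878, -0.0]
force: [0.5, 0.8, 0.4]
grip_width: 0.995
grip_force: 0.0
time_s: 22.15
eef_pos: [496.0, 12.9, 125.4]
ee_rot: [-0.0, 0.481, 0.877, -0.0]
force: [-0.8, -0.2, 1.1]
grip_width: 0.995
grip_force: 0.0
t22.1 pos [496.   12.9 125.4] yaw 122.6 turn [-0.   -0.   -0.02] shift after turn [ 2.68 -0.54  1.82] now [ 2.68 -0.55  1.82] grip 0.995 0.0 F [-0.8 -0.2  1.1] j5 -0.78
```

```bash
python3 -m crank '[[[0.9,-0.18,0.2,0,0,0,85],[0.9,-0.18,0.3,0,0,0,85],[0.75,-0.15,0.4,0,0,0,85],[0,0,0.5,0,0,0,85],[0,0,0.4,0,0,0,85],[0,0,0,0,0,0,85],[0,0,0,0,0,0,85],[0,0,0,0,0,0,85]]]'
python3 - <<'E'
from h import *
go(448.4,62,25,122.7)
s=capture("side");cv2.imwrite('pics/s5.png',cv2.resize(s[180:380,260:460],None,fx=2.5,fy=2.5))
E
```

```text
time_s: 22.95
eef_pos: [452.3, 58.8, 81.2]
ee_rot: [0.0, 0.481, 0.877, 0.0]
force: [-0.3, -1.1, 0.5]
grip_width: 0.995
grip_force: 0.0
t22.9 pos [452.3  58.8  81.2] yaw 122.5 turn [ 0.    0.   -0.02] shift after turn [ 0.19 -0.06  2.25] now [ 0.19 -0.07  2.25] grip 0.995 0.0 F [-0.3 -1.1  0.5] j5 -0.70
```

View pics/s5.png

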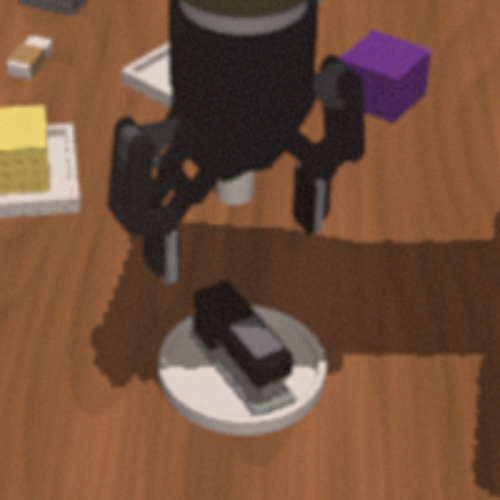

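The fingers at (165,265) and (315,215) straddle the stapler arm at (240,330). Descend and grip.

```bash
python3 -m crank '[[[0.19,-0.06,0.4,0,0,0,85],[0,0,0.5,0,0,0,85],[0,0,0.5,0,0,0,85],[0,0,0.5,0,0,0,85],[0,0,0.35,0,0,0,85],[0,0,0,0,0,0,40],[0,0,0,0,0,0,18],[0,0,0,0,0,0,18]]]'
python3 -m crank '[[[0,0,0,0,0,0,18],[0,0,0,0,0,0,18],[0,0,0,0,0,0,18],[0,0,0,0,0,0,18],[0,0,0,0,0,0,18],[0,0,0,0,0,0,18],[0,0,0,0,0,0,18],[0,0,0,0,0,0,18]]]'
python3 -m crank '[[[0,0,-0.3,0,0,0,18],[0,0,-0.6,0,0,0,18],[0,0,-0.7,0,0,0,18],[0,0,-0.7,0,0,0,18],[0,0,-0.7,0,0,0,18],[0,0,-0.7,0,0,0,18],[0,0,-0.5,0,0,0,18],[0,0,0,0,0,0,18]]]'
python3 - <<'E'
from h import *
go(489.8,-242.2,125,142)
s=capture("side");cv2.imwrite('pics/s6.png',cv2.resize(s[100:380,220:500],None,fx=2,fy=2))
E
```

```text
time_s: 23.8
eef_pos: [448.4, 62.3, 25.0]
ee_rot: [0.0, 0.48, 0.877, 0.0]
force: [-0.0, -0.5, 0.6]
grip_width: 0.508
grip_force: 0.0
time_s: 24.6
eef_pos: [448.5, 62.2, 25.2]
ee_rot: [0.001, 0.48, 0.877, 0.0]
force: [-1.9, -0.9, 5.9]
grip_width: 0.29
grip_force: 49.8
time_s: 25.4
eef_pos: [448.8, 62.2, 131.2]
ee_rot: [0.002, 0.48, 0.877, 0.001]
force: [0.1, -0.2, -1.3]
grip_width: 0.293
grip_force: 49.1
t25.4 pos [448.8  62.2 131.2] yaw 122.6 turn [ 0.02  0.02 -2.43] shift after turn [-8.79 -8.59  0.25] now [-11.14  -5.17   0.26] grip 0.293 49.1 F [ 0.1 -0.2 -1.3] j5 -0.69
```

View pics/s6.png

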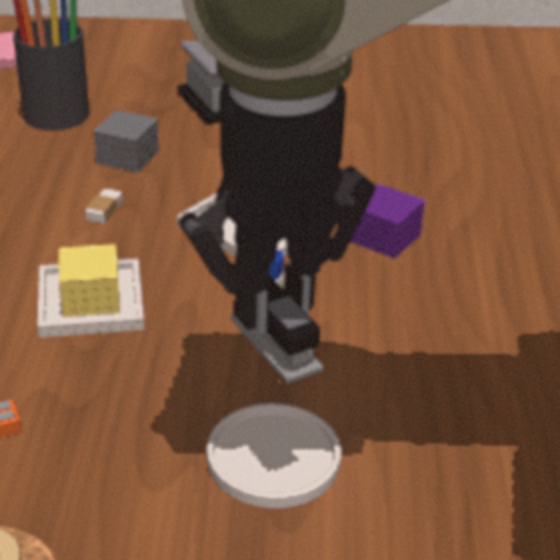

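The stapler is held level at (285,325). Carry it to the long tray; its underside is about 110 mm up, well above the glue stick.

```bash
python3 -m crank '[[[0,0,0,0,0,-0.81,18],[0,0,0,0,0,-0.81,18],[0,0,0,0,0,-0.81,18],[-0.5,-0.5,0,0,0,0,18],[-0.7,-0.7,0,0,0,0,18],[-0.7,-0.7,0,0,0,0,18],[-0.7,-0.7,0,0,0,0,18],[-0.7,-0.7,0,0,0,0,18]]]'
python3 -m crank '[[[-0.7,-0.7,0,0,0,0,18],[-0.7,-0.7,0,0,0,0,18],[-0.7,-0.7,0,0,0,0,18],[-0.7,-0.7,0,0,0,0,18],[-0.7,-0.7,0,0,0,0,18],[-0.7,-0.7,0,0,0,0,18],[-0.7,-0.6,0,0,0,0,18],[-0.5,-0.3,0,0,0,0,18]]]'
python3 -m crank '[[[0,0,0.5,0,0,0,18],[0,0,0.6,0,0,0,18],[0,0,0.6,0,0,0,18],[0,0,0.4,0,0,0,18],[0,0,0,0,0,0,18],[0,0,0,0,0,0,18],[0,0,0,0,0,0,18],[0,0,0,0,0,0,18]]]'
python3 - <<'E'
from h import *
go(489.8,-242.2,25.5,142)
E
```

```text
time_s: 26.25
eef_pos: [461.8, -54.3, 128.7]
ee_rot: [-0.001, 0.326, 0.946, 0.0]
force: [1.1, -0.3, -0.4]
grip_width: 0.293
grip_force: 49.2
time_s: 27.05
eef_pos: [489.8, -238.4, 128.4]
ee_rot: [-0.001, 0.326, 0.945, 0.0]
force: [0.4, 0.5, -0.7]
grip_width: 0.289
grip_force: 49.2
time_s: 27.85
eef_pos: [490.5, -237.2, 77.6]
ee_rot: [0.001, 0.326, 0.946, -0.0]
force: [-0.1, -0.4, -1.2]
grip_width: 0.293
grip_force: 49.2
t27.9 pos [ 490.5 -237.2   77.6] yaw 142.0 turn [0.   0.01 0.  ] shift after turn [-0.1  -0.17  2.08] now [-0.1  -0.17  2.08] grip 0.293 49.2 F [-0.1 -0.4 -1.2] j5 -1.57
```

```bash
python3 -m crank '[[[-0.1,-0.17,0.3,0,0,0,18],[0,0,0.5,0,0,0,18],[0,0,0.5,0,0,0,18],[0,0,0.4,0,0,0,18],[0,0,0.2,0,0,0,18],[0,0,0.18,0,0,0,18],[0,0,0,0,0,0,18],[0,0,0,0,0,0,18]]]'
python3 -m crank '[[[0,0,0,0,0,0,30],[0,0,0,0,0,0,50],[0,0,0,0,0,0,70],[0,0,0,0,0,0,70],[0,0,0,0,0,0,70],[0,0,-0.6,0,0,0,70],[0,0,-0.8,0,0,0,85],[0,0,-0.8,0,0,0,85]]]'
python3 -m crank '[[[0,0,-0.8,0,0,0,85],[0,0,-0.8,0,0,0,85],[0,0,-0.4,0,0,0,85],[0,0,0,0,0,0,85],[0,0,0,0,0,0,85],[0,0,0,0,0,0,85],[0,0,0,0,0,0,85],[0,0,0,0,0,0,85]]]'
python3 - <<'E'
from meas import *
im=capture("top");H,S,V=cv2.split(cv2.cvtColor(im,cv2.COLOR_BGR2HSV))
tp=((H>14)&(H<30)&(S>40)&(S<150)&(V>140)).astype(np.uint8)*255
tp=cv2.morphologyEx(tp,cv2.MORPH_OPEN,np.ones((3,3)))
c=big(tp,(140,135,210,205));print("tape",cv2.minEnclosingCircle(flat(c,30)),rect(c,30));cv2.drawContours(im,[c],-1,(255,0,0),1)
s=capture("side")
cv2.imwrite("pics/c4.png",np.hstack([cv2.resize(im[130:230,130:230],(400,400),interpolation=cv2.INTER_CUBIC),cv2.resize(s[130:330,220:420],(400,400))]))
go(632,199,100)
E
```

```text
time_s: 28.65
eef_pos: [489.8, -242.1, 25.2]
ee_rot: [0.0, 0.325, 0.946, -0.0]
force: [0.2, 0.3, 0.8]
grip_width: 0.293
grip_force: 49.3
time_s: 29.45
eef_pos: [489.4, -241.9, 80.6]
ee_rot: [-0.0, 0.326, 0.946, 0.0]
force: [0.6, 0.1, 0.1]
grip_width: 0.995
grip_force: 0.0
time_s: 30.25
eef_pos: [489.4, -241.9, 129.5]
ee_rot: [-0.0, 0.326, 0.946, 0.0]
force: [-0.2, -0.6, -0.2]
grip_width: 0.998
grip_force: 0.0
tape ((635.1748657226562, 198.28927612304688), 28.36398696899414) [635.  198.2  54.3  52.7 -89.4]
t30.4 pos [ 489.5 -242.   129.8] yaw 142.0 turn [ 0. -0. -0.] shift after turn [ 6.37 17.41  1.19] now [ 6.37 17.41  1.19] grip 0.994 0.0 F [0.6 0.4 0.1] j5 -1.58
```

View pics/c4.png

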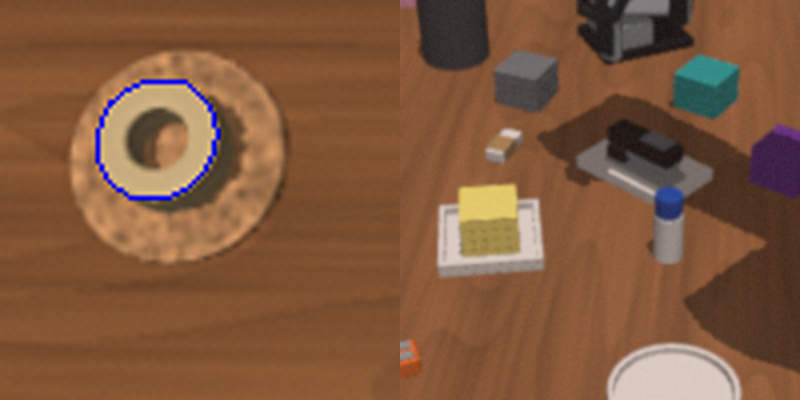

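The stapler lies flat in the long tray at (645,148), the block stands in the square tray, and the tape is on the cork at world (635,198). Fetching the tape.

```bash
python3 -m crank '[[[0.25,0.7,0,0,0,0,85],[0.32,0.9,0,0,0,0,85],[0.32,0.9,0,0,0,0,85],[0.32,0.9,0,0,0,0,85],[0.32,0.9,0,0,0,0,85],[0.32,0.9,0,0,0,0,85],[0.32,0.9,0,0,0,0,85],[0.32,0.9,0,0,0,0,85]]]'
python3 -m crank '[[[0.32,0.9,0,0,0,0,85],[0.32,0.9,0,0,0,0,85],[0.32,0.9,0,0,0,0,85],[0.32,0.9,0,0,0,0,85],[0.32,0.9,0,0,0,0,85],[0.32,0.9,0,0,0,0,85],[0.32,0.9,0,0,0,0,85],[0.32,0.9,0,0,0,0,85]]]'
python3 -m crank '[[[0.32,0.9,0,0,0,0,85],[0.32,0.9,0,0,0,0,85],[0.32,0.9,0.4,0,0,0,85],[0.2,0.4,0.5,0,0,0,85],[0,0,0.5,0,0,0,85],[0,0,0.4,0,0,0,85],[0,0,0,0,0,0,85],[0,0,0,0,0,0,85]]]'
python3 - <<'E'
from h import *
go(635,198.2,12.5)
E
```

```text
time_s: 31.15
eef_pos: [548.4, -64.8, 130.0]
ee_rot: [-0.0, 0.326, 0.946, -0.0]
force: [0.7, 0.3, 0.0]
grip_width: 0.998
grip_force: 0.0
time_s: 31.95
eef_pos: [608.8, 116.5, 129.9]
ee_rot: [-0.0, 0.325, 0.946, -0.0]
force: [0.1, 0.5, 0.1]
grip_width: 0.996
grip_force: 0.0
time_s: 32.75
eef_pos: [633.6, 193.5, 85.2]
ee_rot: [0.0, 0.326, 0.945, -0.0]
force: [-1.2, 0.5, 0.3]
grip_width: 0.989
grip_force: 0.0
t32.8 pos [633.6 193.5  85.2] yaw 141.9 turn [-0.  0. -0.] shift after turn [0.07 0.18 2.91] now [0.07 0.18 2.91] grip 0.989 0.0 F [-1.2  0.5  0.3] j5 -0.79
```

```bash
python3 -m crank '[[[0.07,0.18,0.3,0,0,0,85],[0,0,0.5,0,0,0,85],[0,0,0.5,0,0,0,85],[0,0,0.5,0,0,0,85],[0,0,0.5,0,0,0,85],[0,0,0.4,0,0,0,85],[0,0,0.21,0,0,0,85],[0,0,0,0,0,0,85]]]'
python3 -m crank '[[[0,0,0,0,0,0,60],[0,0,0,0,0,0,50],[0,0,0,0,0,0,50],[0,0,0,0,0,0,50],[0,0,0,0,0,0,50],[0,0,0,0,0,0,50],[0,0,0,0,0,0,50],[0,0,0,0,0,0,50]]]'
python3 -m crank '[[[0,0,-0.3,0,0,0,50],[0,0,-0.6,0,0,0,50],[0,0,-0.7,0,0,0,50],[0,0,-0.7,0,0,0,50],[0,0,-0.7,0,0,0,50],[0,0,-0.7,0,0,0,50],[0,0,-0.4,0,0,0,50],[0,0,0,0,0,0,50]]]'
python3 - <<'E'
from h import *
go(447.5,63,112)
E
```

```text
time_s: 33.55
eef_pos: [634.5, 199.0, 11.4]
ee_rot: [-0.001, 0.326, 0.946, -0.0]
force: [0.8, -0.7, -0.0]
grip_width: 0.993
grip_force: 0.0
time_s: 34.35
eef_pos: [635.5, 199.1, 13.6]
ee_rot: [0.001, 0.326, 0.946, 0.0]
force: [0.2, -0.0, 6.6]
grip_width: 0.624
grip_force: 53.0
time_s: 35.15
eef_pos: [635.5, 199.1, 116.9]
ee_rot: [0.001, 0.326, 0.946, 0.001]
force: [-0.4, -0.2, -0.6]
grip_width: 0.628
grip_force: 52.6
t35.1 pos [635.5 199.1 116.9] yaw 142.0 turn [0.02 0.02 0.  ] shift after turn [ 2.57 -8.92  0.19] now [ 2.58 -8.92  0.17] grip 0.628 52.6 F [-0.4 -0.2 -0.6] j5 -0.78
```

```bash
python3 -m crank '[[[0.2,-0.7,0,0,0,0,50],[0.26,-0.9,0,0,0,0,50],[0.26,-0.9,0,0,0,0,50],[0.26,-0.9,0,0,0,0,50],[0.26,-0.9,0,0,0,0,50],[0.26,-0.9,0,0,0,0,50],[0.26,-0.9,0,0,0,0,50],[0.26,-0.9,0,0,0,0,50]]]'
python3 -m crank '[[[0.26,-0.9,0,0,0,0,50],[0.26,-0.9,0,0,0,0,50],[0,-0.1,0.3,0,0,0,50],[0,0,0.6,0,0,0,50],[0,0,0.6,0,0,0,50],[0,0,0.3,0,0,0,50],[0,0,0,0,0,0,50],[0,0,0,0,0,0,50]]]'
python3 - <<'E'
from h import *
go(447.5,63,13.8)
E
```

```text
time_s: 35.95
eef_pos: [486.0, 91.7, 114.2]
ee_rot: [-0.001, 0.325, 0.946, -0.0]
force: [0.7, -0.5, -0.8]
grip_width: 0.627
grip_force: 52.7
time_s: 36.75
eef_pos: [448.1, 62.9, 69.9]
ee_rot: [0.0, 0.325, 0.946, 0.0]
force: [0.3, -0.7, -1.2]
grip_width: 0.626
grip_force: 52.7
t36.8 pos [448.1  62.9  69.9] yaw 142.0 turn [0. 0. 0.] shift after turn [ 0.02 -0.01  2.24] now [ 0.02 -0.01  2.24] grip 0.626 52.7 F [ 0.3 -0.7 -1.2] j5 -1.03
```

```bash
python3 -m crank '[[[0,0,0.5,0,0,0,50],[0,0,0.5,0,0,0,50],[0,0,0.5,0,0,0,50],[0,0,0.4,0,0,0,50],[0,0,0.2,0,0,0,50],[0,0,0.14,0,0,0,50],[0,0,0,0,0,0,50],[0,0,0,0,0,0,50]]]'
python3 -m crank '[[[0,0,0,0,0,0,60],[0,0,0,0,0,0,85],[0,0,0,0,0,0,85],[0,0,0,0,0,0,85],[0,0,-0.5,0,0,0,85],[0,0,-0.8,0,0,0,85],[0,0,-0.8,0,0,0,85],[0,0,-0.8,0,0,0,85]]]'
python3 -m crank '[[[0,0,-0.8,0,0,0,85],[0,0,-0.8,0,0,0,85],[0.7,0.7,-0.5,0,0,0,85],[0.7,0.7,-0.5,0,0,0,85],[0.7,0.7,0,0,0,0,85],[0.7,0.7,0,0,0,0,85],[0.7,0.7,0,0,0,0,85],[0.7,0.7,0,0,0,0,85]]]'
python3 -m crank '[[[0.7,0.7,0,0,0,0,85],[0.7,0.7,0,0,0,0,85],[0.7,0.7,0,0,0,0,85],[0.7,0.7,0,0,0,0,85],[0.7,0.7,0,0,0,0,85],[0,0,0,0,0,0,85],[0,0,0,0,0,0,85],[0,0,0,0,0,0,85]]]'
python3 - <<'E'
from meas import *
im=capture("top"); H,S,V=cv2.split(cv2.cvtColor(im,cv2.COLOR_BGR2HSV))
yl=((H>22)&(H<35)&(S>100)&(V>150)).astype(np.uint8)*255
print("note",rect(big(yl,(315,140,390,215)),45))
tp=((H>10)&(H<30)&(S>60)&(V>110)).astype(np.uint8)*255
c=big(cv2.morphologyEx(tp,cv2.MORPH_OPEN,np.ones((3,3))),(222,252,268,300));print("tape",cv2.minEnclosingCircle(flat(c,30)))
dk=(V<115).astype(np.uint8)*255
dk=cv2.morphologyEx(dk,cv2.MORPH_OPEN,np.ones((3,3)))
c=big(dk,(392,222,455,285));print("stap",rect(c,43))
cv2.drawContours(im,[c],-1,(0,255,0),1)
s=capture("side")
cv2.imwrite("pics/end.png",np.hstack([cv2.resize(im[140:310,200:470],(540,340)),cv2.resize(s[160:360,260:410],(255,340))]))
go(400,300,200)
E
```

```text
time_s: 37.55
eef_pos: [448.1, 62.8, 14.1]
ee_rot: [0.0, 0.326, 0.946, 0.0]
force: [0.4, 0.4, -0.1]
grip_width: 0.631
grip_force: 52.7
time_s: 38.35
eef_pos: [447.7, 62.8, 87.1]
ee_rot: [-0.0, 0.326, 0.946, -0.0]
force: [0.1, -0.2, 0.4]
grip_width: 0.997
grip_force: 0.0
time_s: 39.15
eef_pos: [429.4, 211.1, 151.3]
ee_rot: [-0.0, 0.326, 0.946, -0.0]
force: [0.9, 0.5, 0.8]
grip_width: 0.999
grip_force: 0.0
time_s: 39.95
eef_pos: [414.7, 332.3, 151.2]
ee_rot: [-0.0, 0.326, 0.945, -0.0]
force: [0.1, 0.8, 0.1]
grip_width: 0.999
grip_force: 0.0
note [ 617.2 -119.7   50.6   49.3  -79.1]
tape ((448.4749755859375, 61.75063705444336), 27.7850284576416)
stap [ 488.5 -238.6   78.4   27.2  -36.7]
t40.0 pos [414.9 332.3 151.4] yaw 141.9 turn [-0.  0. -0.] shift after turn [-0.33 -1.38 -1.95] now [-0.33 -1.38 -1.95] grip 0.996 0.0 F [ 0.8  0.5 -0.3] j5 -0.45
```

View pics/end.png

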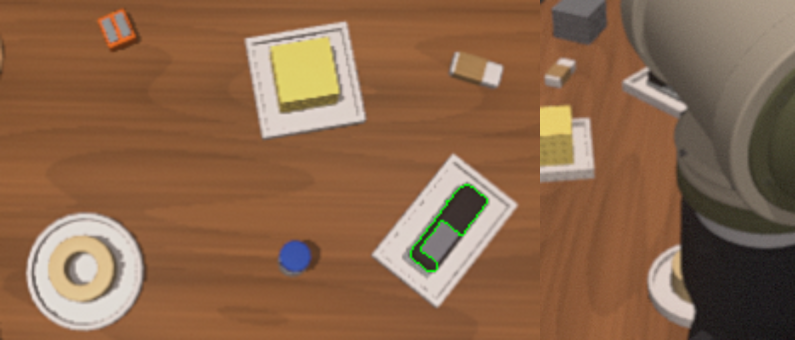

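All three are flat and within 4 mm of their tray centres: the tape at (84,268), the block at (303,73) and the stapler at (450,228), lying along its tray. The bystanders have not moved, so I'm handing in.

```bash
python3 -c "
from rig import *
print(finish_job())"
```

```text
the job is handed in; nothing more can be done
None
```

The job is handed in at about 40 s: the tape roll (parked on the cork mat on the way), the note block and the stapler lie flat in their own trays, each within about 4 mm of centre by the last picture, and the bystanders were not touched; no verdict came back.

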